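Find the heavy side of a maroon wheel and hold it down

TASK

Turn the maroon wheel on its balancing stand by hand and let go, so that it rolls and shows which side is heavy; then turn its heavy side straight down (within about ten degrees) and hold the wheel still there. Finish while the fingers still grip the wheel; leave the tray, carton, tumbler and loose knob where they are.

Things in the scene. Friction and masses are not known exactly. Their poses are not given: they have to be found in the camera images.
- hub (a point): Centre of the maroon wheel, on its spindle, 115 mm above the table. Its frame stays fixed to the stand: x runs level along the spindle from the post through the wheel, roughly away from the robot; y is level along the wheel's face; z is up. The wheel is a plain disc 150 mm across, 24 mm thick along x; brass hub caps 40 mm across stand 2 mm proud. Pinch it on the rim, across the thickness.
- stand: Balancing stand, fixed to the table, posed differently each run; same axes as hub, origin at the centre of the underside of its wooden base (160 x 150 x 15 mm), 30 mm behind the wheel's middle plane. One aluminium post, 44 mm wide, top 12 mm above the spindle, its near face 55 mm from the wheel's middle plane on the -x side; nothing on the +x side.
- wheel (a joint): Angle of the wheel about hub's +x (rad), 0 with the stripe up; as it grows the wheel's top goes towards hub's -y. Greased, dragging bearing: let go with the heavy side well off the bottom, the wheel rolls slowly (up to 8 s), does not swing over, and stops some 18 to 40 degrees short of heavy side down, equally far from either side. Near heavy side up it stays too. May be rolling at the start.
- stripe (a point): Outer end of the white index stripe, on the rim 75 mm from the spindle; turns with the wheel. The stripe is 10 mm wide, covers the outer 34 mm of both faces and goes over the rim. It is only for reading the angle: a steel slug (about 0.23 kg, up to 40 percent more or 30 less) is cast unseen in the 0.35 kg wheel, 45 mm from the spindle, at an unknown angle to the stripe.
- tray: Navy open tray of maroon knobs, 190 x 130 x 55 mm, origin at the centre of its underside. Leave alone.
- carton: Small white carton, 110 x 110 x 75 mm, origin at the centre of its underside. Leave alone.
- tumbler: Pink steel-banded tumbler, 76 mm across, 169 mm tall, origin at the centre of its underside. Leave alone.
- button: One loose maroon knob, 32 mm across, 25 mm tall, origin at the centre of its underside. Leave alone.
There are look-alikes about, which are no part of the job. There is more than one size of the stand; the job needs the middle-sized.

How it is judged:
On the way, in this order (a step that is already met when the one before it is completed fails the run):
1. the fingers turn the wheel (contact force between the fingers and wheel above 0.5 N and (velocity of joint wheel above 0.1 rad/s or velocity of joint wheel below -0.1 rad/s)), for 0.1 s.
2. let go, the wheel rolls by itself (contact force between the fingers and wheel below 0.1 N and (velocity of joint wheel above 0.05 rad/s or velocity of joint wheel below -0.05 rad/s)), for 0.2 s.
At the end, for the whole second after the job is handed in: The wheel's hidden slug is within 0.2 rad (11 degrees) of straight below the spindle, the wheel stands still (under 0.05 rad/s), the fingers press on it with more than 2 N, and tray, carton, tumbler and knob are within 30 mm of where they began (angle between slug_c0's own z axis and vertical below 0.2 rad and contact force between the fingers and wheel above 2 N and velocity of joint wheel between -0.05 and 0.05 rad/s and distance of each of tray, carton, tumbler, button from where it was at the start of the episode below 0.03 m); the arm keeps its last pose, push and grip.
It fails at once if a bystander (tray, carton, tumbler or loose knob) is moved more than 30 mm (distance of any of tray, carton, tumbler, button from where it was at the start of the episode above 0.03 m).
It also fails if it takes over 72 s, if anything falls off the work surface, if the arm or the gripper's body presses on something with over 40 N, if the wrist force passes 120 N, or if a joint passes its speed limit or range.

ROBOT

A 6-joint arm with a two-finger parallel gripper is mounted at the origin on the work surface. World frame = base frame: x ahead of the robot, y to its left, z up, the work surface at z = 0. Lengths are in m, angles in rad, forces in N, time in s.
With the tool pointing down it reaches from about 0.35 to 0.775 m from the base axis. Payload 5.5 kg.
Tool frame: the origin (TCP) lies at the very end of the fingers, on their centre line; the grasp point (between the pads) lies 19 mm behind it; z points along the fingers, y is the direction in which the jaws open and shut (so a half turn about z gives the same grasp; the last joint's range is limited). The gripper opens to 85 mm and grips with 20 to 120 N. Pads are 22 mm wide; open, the fingers measure 114 mm over their backs; the gripper's body (76 mm by 85 mm) begins 54 mm behind the grasp point. The pads swing forward as they close: fully open they stand 13 mm farther back than shut.
Start: joints at [-1.422, 0.313, 0.046, 1.304, 0, 1.431], TCP at [0.164, -0.551, 0.202] pointing down, gripper open.
Joint ranges: [-2.76, 2.76], [-0.86, 1.69], [-1.03, 1.26], [-2.2, 2.34], [-1.47, 1.5], [-3.14, 3.14]. Speed limits (rad/s): [2.57, 2.57, 3.14, 3.14, 3.14, 3.14].

INTERFACE

Orientations are given as a unit quaternion [w, x, y, z].
In Python, from workcell import get_state, imaging, env, spotter gives the robot as it stands.
- The arm moves only by the tool play_rows, never from a script. Its argument "moves" is a list of rows, each an object with "claw": the finger opening in cm, from 0 to 8.54; "delta_pos": the shift along the tool's x, y, z in cm, a list of three; "twist": the turn about the tool's z in degrees. A call has 1 to 12 rows; each row is the pose to reach, as a shift and turn from the pose commanded when the call began, along the tool's axes at that moment; what a row does not reach only later rows make up. A row lasts 1/8 s, in which the tool goes at most 62.5 mm and 10.7 degrees, less where a joint would pass 70% of its speed; a pose out of reach is approached as far as the arm can. A call with a gripper value outside its range is refused whole. The fingers move at their own pace and stop on an object; "force" is the grip in N (left out, the last holds). Time passes only in rows, so rows that repeat a pose let the fingers close. It gives the time, the measured TCP pose, the force and the opening at its end, in the units of the state.
- get_state(): the state, without advancing time (a new reading comes with each control period).
- imaging.read_camera(name): name is "scene" or "top"; returns the picture (400x640x3 uint8, red, green, blue); there is no depth.
- imaging.camera_info(name): a dict with "fx", "fy", "cx", "cy" (pixels), "world_to_cam" (4x4, takes a point from world to camera coordinates). Camera axes: x right, y down, z forward; pixel columns grow to the right and rows downward; lengths in m; the calibration is good to about 2 mm. A picture is of the moment at which its call begins. camera_info takes no time and is no camera call.
- env.hand_in(): hands the job in, once; it reports no verdict.
Trained networks look in the newest picture that a camera, given by its name, has taken for a name from the list of things; names that differ only in an ending like _2 or _b are one class to them, and where a whole thing is asked for, a point or a joint stands for the part that bears it (a point fixed in the world has none). Each returns a list of dicts, best first, with "conf" (0 to 1); they miss things now and then, are a little off and sometimes report something else, mostly with a low value. They report only what shows in the picture. A call takes as long as a camera call. They do not tell look-alikes from the thing itself.
- spotter.spot_in(camera, query): "extent" ([left, top, right, bottom] in pixels, round what is visible of it).
The state is a dict: "clock": time; "joint_pos": joint angles; "qvel": joint speeds; "tau": joint torques, N m; "tcp_pos": TCP position; "orientation": TCP orientation; "wrist_force": force on the tool from outside, world axes, zero at the start; "ft_torque": the same for the moment, N m; "finger_gap": finger opening in m.
Only numpy, scipy, OpenCV 4.12 (cv2) and the standard library are available. Lean on these libraries where they do the work, as an engineer would, in place of code of your own. Each camera call takes 0.05 s, during which the arm holds its last target. There are 200 camera calls.

## Working session

There is one attempt and no reset: what is moved stays moved. The work goes in short steps, Python scripts to look and compute and a tool call to move; the robot and the scene stay as the last step left them, time stands still between calls to the robot, and variables do not carry over. Pictures are saved under pics/ and viewed, about 8 in all and at most 12, crops included, and the job is handed in when it is done.

Besides the shell and the picture viewer there is one more tool, called after ">>>" as a command line: name --argument value ..., lists and objects as JSON in quotes. play_rows: Moves the arm, as the interface text tells. Its arguments: {"type":"object","properties":{"moves":{"type":"array"},"force":{"type":"number"}},"required":["moves"]}

```bash
mkdir -p pics; ls; python3 - <<'E'
from workcell import get_state, imaging, env, spotter
import cv2,numpy as np
for c in ("scene","top"):
    im=imaging.read_camera(c); cv2.imwrite(f"pics/{c}0.png",im[:,:,::-1])
    for q in ("wheel","stand","tray","carton","tumbler","button","stripe"):
        print(c,q,[(np.round(d["extent"]).tolist(),round(d["conf"],2)) for d in spotter.spot_in(c,q)][:4])
    i=imaging.camera_info(c); print(i["fx"],i["cx"],i["cy"],np.round(np.linalg.inv(i["world_to_cam"]),3).tolist())
print(get_state())
a=cv2.imread("pics/scene0.png");b=cv2.imread("pics/top0.png")
cv2.imwrite("pics/both.png",cv2.resize(np.vstack([a,b]),(480,600)) if 0 else np.vstack([a,b])[:, :])
E
```

```text
pics
scene wheel [([114.0, 263.0, 221.0, 346.0], 0.88), ([270.0, 175.0, 326.0, 224.0], 0.75), ([320.0, 237.0, 359.0, 267.0], 0.63)]
scene stand [([270.0, 176.0, 330.0, 245.0], 0.94), ([308.0, 234.0, 363.0, 288.0], 0.83), ([115.0, 258.0, 229.0, 392.0], 0.66), ([272.0, 174.0, 325.0, 225.0], 0.15)]
scene tray [([370.0, 151.0, 432.0, 195.0], 0.97), ([272.0, 173.0, 328.0, 225.0], 0.5)]
scene carton [([160.0, 216.0, 215.0, 263.0], 0.97)]
scene tumbler [([241.0, 227.0, 275.0, 297.0], 0.65)]
scene button []
scene stripe [([271.0, 174.0, 328.0, 224.0], 0.78), ([321.0, 234.0, 361.0, 274.0], 0.73), ([117.0, 266.0, 218.0, 347.0], 0.6)]
479.8353848942755 312.3568932332386 198.25170313913085 [[0.581, 0.447, -0.68, 1.418], [0.814, -0.314, 0.489, -0.712], [0.005, -0.838, -0.546, 0.855], [0.0, 0.0, 0.0, 1.0]]
top wheel [([281.0, 209.0, 334.0, 238.0], 0.78), ([439.0, 124.0, 523.0, 160.0], 0.78), ([298.0, 142.0, 335.0, 160.0], 0.71), ([368.0, 153.0, 406.0, 188.0], 0.57)]
top stand [([276.0, 202.0, 340.0, 268.0], 0.74), ([416.0, 123.0, 514.0, 207.0], 0.61), ([291.0, 140.0, 336.0, 185.0], 0.58)]
top tray
[... 530 characters left out ...]
'clock': 0.8, 'joint_pos': array([-1.42158631e+00,  3.13150833e-01,  4.60955779e-02,  1.30364559e+00,
        2.47377218e-05,  1.43119647e+00]), 'qvel': array([-3.67993423e-05,  2.42618335e-03, -1.84022625e-06,  1.56160613e-03,
        1.13522265e-05,  6.94972234e-04]), 'tau': array([-8.60851633e-04, -4.80389750e+01,  2.98795420e+01, -2.41453927e-04,
       -1.75878716e-05,  4.82929323e-06]), 'tcp_pos': array([ 0.16376882, -0.55120858,  0.20164937]), 'orientation': array([4.76821552e-05, 9.89591711e-01, 1.43903587e-01, 1.25981220e-05]), 'wrist_force': array([ 0.95396506, -0.07233083,  0.04349824]), 'ft_torque': array([ 0.01445624,  0.05445552, -0.04403721]), 'finger_gap': 0.0854572898264461}
```

View pics/scene0.png

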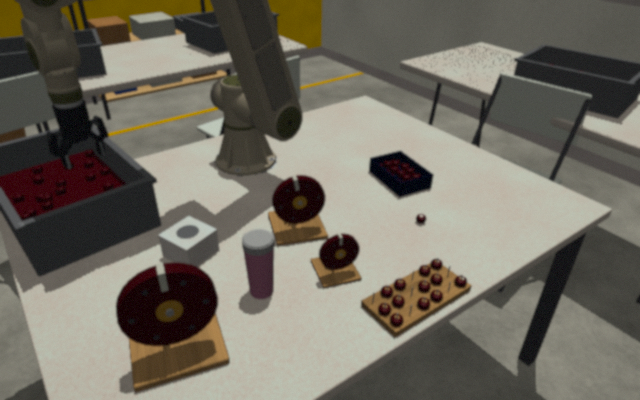

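View pics/top0.png

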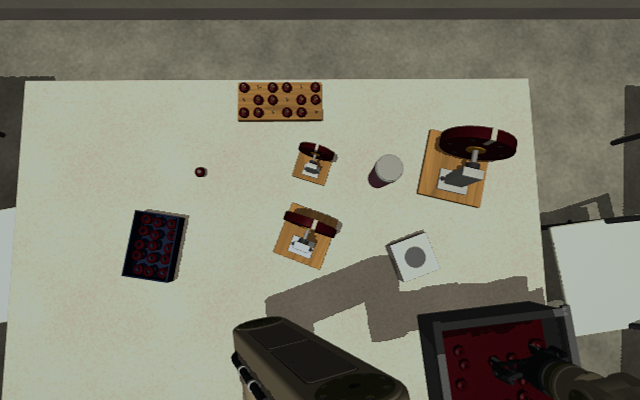

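Three stands: big at scene (170,310)/top (465,165), mid at scene (300,205)/top (307,236), small at scene (338,258)/top (315,162). The mid one should have a 160 mm base and a 150 mm wheel; I check this metrically and in an enlarged crop.

```bash
cat > h.py <<'E'
import numpy as np,cv2
from workcell import get_state, imaging, env, spotter
def proj(c,P):
    i=imaging.camera_info(c);W=np.array(i["world_to_cam"]);q=np.atleast_2d(P)@W[:3,:3].T+W[:3,3]
    return np.c_[i["fx"]*q[:,0]/q[:,2]+i["cx"],i["fy"]*q[:,1]/q[:,2]+i["cy"]]
def unproj(c,uv,z):
    i=imaging.camera_info(c);M=np.linalg.inv(i["world_to_cam"]);uv=np.atleast_2d(uv)
    d=np.c_[(uv[:,0]-i["cx"])/i["fx"],(uv[:,1]-i["cy"])/i["fy"],np.ones(len(uv))]@M[:3,:3].T
    return M[:3,3]+d*((z-M[2,3])/d[:,2])[:,None]
E
python3 - <<'E'
from h import *
t=cv2.imread("pics/top0.png");s=cv2.imread("pics/scene0.png")
hsv=cv2.cvtColor(t,cv2.COLOR_BGR2HSV)
m=cv2.inRange(hsv,(8,90,80),(25,255,255))
for n,(l,tp,r,b) in dict(mid=(268,196,346,274),big=(410,118,520,212),small=(285,135,340,190)).items():
    k=np.zeros_like(m);k[tp:b,l:r]=m[tp:b,l:r]
    pts=cv2.findNonZero(k); 
    w=unproj("top",pts[:,0,:].astype(float),0.015)[:,:2].astype(np.float32)
    rc=cv2.minAreaRect(w); print(n,len(pts),rc); print(np.round(cv2.boxPoints(rc),3).tolist())
a=cv2.resize(s[165:255,260:340],None,fx=5,fy=5,interpolation=3)
b=cv2.resize(t[195:275,265:345],None,fx=5,fy=5,interpolation=3)
b=cv2.copyMakeBorder(b,0,50,0,0,0)
cv2.imwrite("pics/crop1.png",np.hstack([a,b]))
E
```

```text
mid 1259 ((0.45113879442214966, -0.0764082819223404), (0.14883604645729065, 0.15845780074596405), 68.47377014160156)
[[0.3499999940395355, -0.11699999868869781], [0.49799999594688416, -0.17499999701976776], [0.5519999861717224, -0.035999998450279236], [0.4050000011920929, 0.02199999988079071]]
big 1984 ((0.6528782844543457, -0.5363986492156982), (0.1948934942483902, 0.20920807123184204), 76.23299407958984)
[[0.527999997138977, -0.6060000061988831], [0.7310000061988831, -0.656000018119812], [0.777999997138977, -0.46700000762939453], [0.5740000009536743, -0.4169999957084656]]
small 548 ((0.670548677444458, -0.10177057236433029), (0.1024882048368454, 0.11084681749343872), 72.10169219970703)
[[0.6019999980926514, -0.1340000033378601], [0.7080000042915344, -0.1679999977350235], [0.7390000224113464, -0.07000000029802322], [0.6340000033378601, -0.035999998450279236]]
```

View pics/crop1.png

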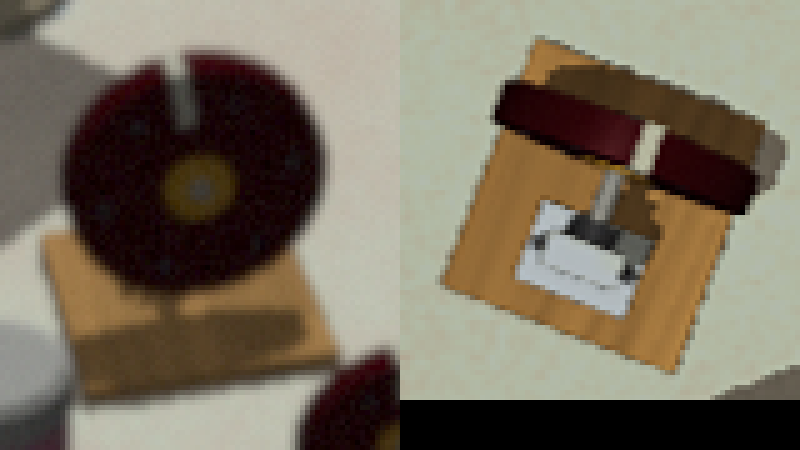

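The crop confirms the mid stand: base measures 149×158 mm, and the wheel stripe is about straight up; hub cap is at scene (300,202). Next, check hub projection, read the stripe angle twice, and compute the approach.

```bash
cat >> h.py <<'E'
A=np.radians(-21.5);X=np.array([np.cos(A),np.sin(A),0]);Y=np.array([-np.sin(A),np.cos(A),0]);Z=np.array([0,0,1.])
HUB=np.array([.4511,-.0764,.115])+.03*X
TH=np.radians(np.arange(-180,180,1.))
def profile(im,c="scene",xo=.012,rr=(.048,.054,.060,.066,.071),step=TH):
    g=im.astype(np.float32)[:,:,1:].mean(2)   # green+blue: dark on maroon
    v=0
    for r in rr:
        P=HUB+xo*X+r*(-np.sin(step)[:,None]*Y+np.cos(step)[:,None]*Z)
        q=proj(c,P).astype(np.float32); v=v+cv2.remap(g,q[None,:,0],q[None,:,1],cv2.INTER_LINEAR)[0]
    return v/len(rr)
def angle(im=None):
    if im is None: im=imaging.read_camera("scene")
    v=profile(im);k=int(np.argmax(np.convolve(np.r_[v[-4:],v,v[:4]],np.ones(9),'valid')))
    i=np.arange(k-12,k+13);w=np.clip(v[i%360]-np.median(v)-5,0,None)
    return float((w*(i-180)).sum()/w.sum()),float(v.max()),float(np.median(v))
def todelta(target,yawhub=None):
    s=get_state();w,x,y,z=s["orientation"]
    from scipy.spatial.transform import Rotation as R
    M=R.from_quat([x,y,z,w]).as_matrix();d=M.T@(np.array(target)-s["tcp_pos"])*100
    a=np.degrees(np.arctan2(M[1,1],M[0,1])); tw=(a-np.degrees(A)+90)%180-90
    return np.round(d,2).tolist(),round(tw,1)
E
python3 - <<'E'
from h import *
print("cap",proj("scene",HUB+.014*X),proj("top",HUB+.075*Z),HUB)
for i in range(4): print(get_state()["clock"],angle())
for n,uv in dict(tumbler=(388,165),carton=(413,255)).items(): print(n,unproj("top",uv,.169 if n=="tumbler" else .075))
print(todelta([HUB[0],HUB[1],.27]))
E
```

```text
cap [[299.12885308 202.34501451]] [[310.41101182 222.68921423]] [ 0.47901253 -0.08739504  0.115     ]
0.8 (7.063443942443209, 69.46260070800781, 11.509668350219727)
0.85 (6.99635227515036, 69.3895492553711, 10.99560546875)
0.9 (6.975772276924552, 69.81620788574219, 11.085107803344727)
0.95 (7.12970413100286, 69.50859069824219, 11.613085746765137)
tumbler [[ 0.63105722 -0.29623602  0.169     ]]
carton [[ 0.39034601 -0.3798106   0.075     ]]
([43.43, -35.49, -6.84], np.float64(-52.0))
```

>>> play_rows --moves '[{"claw": 6,"delta_pos": [2,-2,-5],"twist": -5},{"claw": 6,"delta_pos": [6,-5,-7],"twist": -10},{"claw": 6,"delta_pos": [10.5,-8.5,-7],"twist": -16},{"claw": 6,"delta_pos": [15,-12.2,-7],"twist": -22},{"claw": 6,"delta_pos": [19.5,-16,-7],"twist": -28},{"claw": 6,"delta_pos": [24,-19.6,-7],"twist": -34},{"claw": 6,"delta_pos": [28.5,-23.3,-7],"twist": -40},{"claw": 6,"delta_pos": [33,-27,-7],"twist": -46},{"claw": 6,"delta_pos": [37.5,-30.6,-7],"twist": -52},{"claw": 6,"delta_pos": [42,-34.3,-7],"twist": -52},{"claw": 6,"delta_pos": [43.4,-35.5,-6.8],"twist": -52},{"claw": 6,"delta_pos": [43.4,-35.5,-6.8],"twist": -52}]' --force 25

```text
clock: 2.5
tcp_pos: [0.4791, -0.0861, 0.2694]
orientation: [-0.0, 0.825, 0.564, -0.0]
wrist_force: [0.2, 0.4, 0.5]
finger_gap: 0.06
```

```bash
python3 - <<'E'
from h import *
print(todelta([HUB[0],HUB[1],.27]),get_state()["clock"],angle())
t=imaging.read_camera("top")[150:270,245:385];s=imaging.read_camera("scene")[120:240,235:375]
cv2.imwrite("pics/c2.png",cv2.resize(np.hstack([t,s])[:,:,::-1],None,fx=2.8,fy=2.8,interpolation=3))
E
```

```text
([-0.13, 0.04, -0.06], np.float64(0.2)) 2.5 (7.0353976739637245, 68.55839538574219, 11.597118377685547)
```

View pics/c2.png

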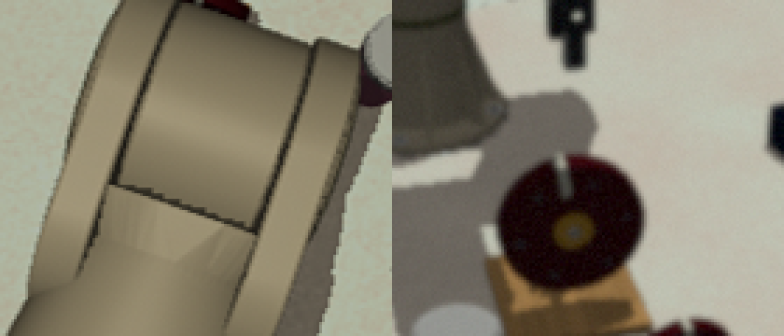

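Gripper hangs centred over the wheel, aligned with its faces (finger (575,60), hub (573,230) in the crop). Descend and close.

>>> play_rows --moves '[{"claw": 6,"delta_pos": [-0.1,0,5],"twist": 0},{"claw": 6,"delta_pos": [-0.1,0,9],"twist": 0},{"claw": 6,"delta_pos": [-0.1,0,10.9],"twist": 0},{"claw": 6,"delta_pos": [-0.1,0,10.9],"twist": 0},{"claw": 1.5,"delta_pos": [-0.1,0,10.9],"twist": 0},{"claw": 1.5,"delta_pos": [-0.1,0,10.9],"twist": 0},{"claw": 1.5,"delta_pos": [-0.1,0,10.9],"twist": 0},{"claw": 1.5,"delta_pos": [-0.1,0,10.9],"twist": 0}]' --force 25

```text
clock: 3.65
tcp_pos: [0.4786, -0.0883, 0.161]
orientation: [0.0, 0.826, 0.563, 0.0]
wrist_force: [-0.4, -0.2, 0.3]
finger_gap: 0.015
```

```bash
python3 - <<'E'
from h import *
t=imaging.read_camera("top")[150:270,245:385];s=imaging.read_camera("scene")[120:240,235:375]
cv2.imwrite("pics/c3.png",cv2.resize(np.hstack([t,s])[:,:,::-1],None,fx=2.8,fy=2.8,interpolation=3))
print(get_state(),angle(), proj("scene",get_state()["tcp_pos"]))
E
```

```text
{'clock': 3.75, 'joint_pos': array([-3.47474292e-01,  1.59714929e-01, -2.54541315e-01,  1.15619090e+00,
       -8.84559360e-05,  1.59760861e+00]), 'qvel': array([ 0.00031832,  0.00160718, -0.00217021,  0.00182873,  0.00011335,
        0.00212933]), 'tau': array([-2.59871443e-02, -3.84277511e+01,  2.90371102e+01, -3.42045169e-03,
       -1.66902038e-03, -1.41039682e-04]), 'tcp_pos': array([ 0.47842023, -0.08821491,  0.16077051]), 'orientation': array([1.67461339e-04, 8.26319719e-01, 5.63201286e-01, 6.62976277e-05]), 'wrist_force': array([ 0.07870631,  0.28600798, -0.05305487]), 'ft_torque': array([0.00670186, 0.02481653, 0.00022109]), 'finger_gap': 0.014839417250320099} (6.905262312863075, 66.37890625, 10.777246475219727) [[297.48314074 185.81324359]]
```

View pics/c3.png

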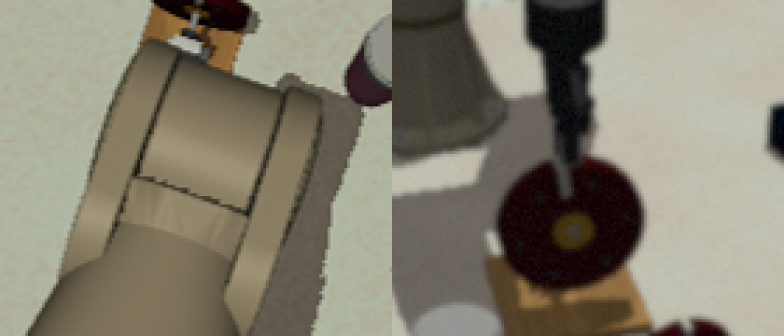

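```bash
python3 - <<'E'
from h import *
print("c2 tip",(proj("scene",[.4791,-.0861,.2694])-[235,120])*2.8+[392,0])
s=imaging.read_camera("scene");c=s[110:250,260:350][:,:,::-1].copy()
c=cv2.resize(np.clip(c.astype(float)*1.8,0,255).astype(np.uint8),None,fx=4.2,fy=4.2,interpolation=2)
def dot(im,P,c0,col):
    for p in (proj("scene",P)-[260,110])*4.2: cv2.circle(im,tuple(int(v) for v in p),3,col,-1)
d=c.copy();T=get_state()["tcp_pos"]
dot(d,[T,T+.022*X,T-.022*X,T+.1*Z],0,(0,255,0))
a=TH[::15];dot(d,HUB+.012*X+.075*(-np.sin(a)[:,None]*Y+np.cos(a)[:,None]*Z),0,(255,255,0))
dot(d,HUB-.03*X+np.array([[i*.08,j*.075,0] for i in(1,-1) for j in (1,-1)])@np.array([X,Y,Z])-[0,0,.1],0,(255,0,255))
cv2.imwrite("pics/c4.png",np.hstack([c,d]))
E
```

```text
c2 tip [[567.87300186  85.52440018]]
```

View pics/c4.png

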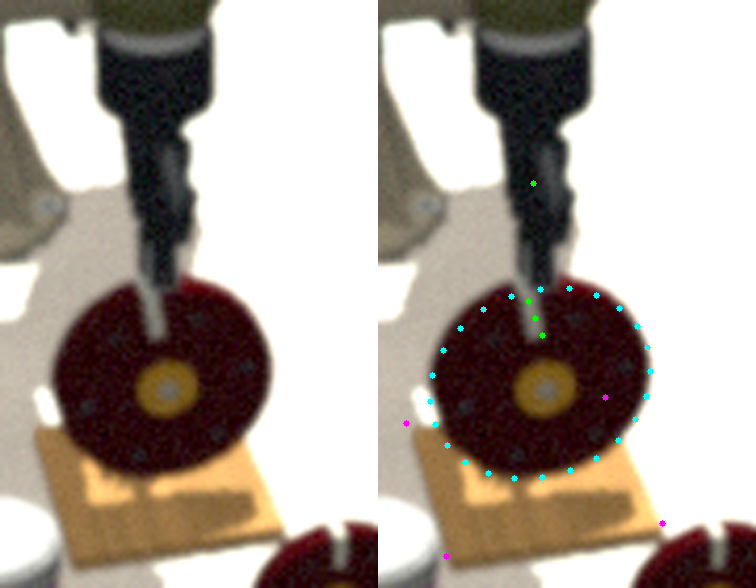

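The wheel and base fit the projection, but the fingertips appear about 25 mm higher than the reported TCP (or else behind the wheel), so nothing was gripped. Raise with fingers shut and check the tip against a clear background.

>>> play_rows --moves '[{"claw": 1.5,"delta_pos": [0,0,-5],"twist": 0},{"claw": 1.5,"delta_pos": [0,0,-7],"twist": 0},{"claw": 1.5,"delta_pos": [0,0,-7],"twist": 0}]'

```text
clock: 4.22
tcp_pos: [0.4794, -0.0886, 0.232]
orientation: [0.001, 0.826, 0.563, 0.001]
wrist_force: [-0.8, 1.0, -0.2]
finger_gap: 0.0147
```

```bash
python3 - <<'E'
from h import *
s=imaging.read_camera("scene");c=s[60:220,250:350][:,:,::-1].copy()
c=cv2.resize(np.clip(c.astype(float)*1.8,0,255).astype(np.uint8),None,fx=3.7,fy=3.7,interpolation=2)
d=c.copy();T=get_state()["tcp_pos"];print(T,get_state()["finger_gap"])
for p in (proj("scene",[T,T+.019*Z,T+.073*Z,T+.1*Z])-[250,60])*3.7: print(p);cv2.circle(d,tuple(int(v) for v in p),3,(0,255,0),-1)
cv2.imwrite("pics/c5.png",np.hstack([c,d]))
E
```

```text
[ 0.4786722  -0.08832964  0.23067071] 0.014403254022702431
[174.62526837 383.33712279]
[174.30690674 360.12395116]
[173.37311781 292.03722015]
[172.88943657 256.76985537]
```

View pics/c5.png

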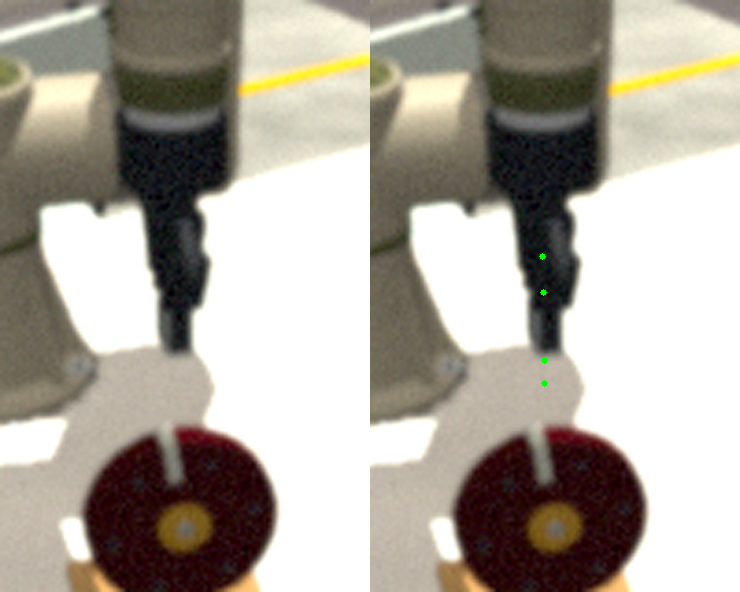

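The tip at (177,353) sits about 27 mm above its predicted pixel (174,383). Earlier, the fingers also closed at tip height without touching the 190 mm rim. I go 27 mm lower than planned, slowly, and close again.

>>> play_rows --moves '[{"claw": 6,"delta_pos": [0,0,1],"twist": 0},{"claw": 6,"delta_pos": [0,0,2],"twist": 0},{"claw": 6,"delta_pos": [0,0,5],"twist": 0},{"claw": 6,"delta_pos": [0,0,7],"twist": 0},{"claw": 6,"delta_pos": [0,0,8],"twist": 0},{"claw": 6,"delta_pos": [0,0,9],"twist": 0},{"claw": 6,"delta_pos": [0,0,9.7],"twist": 0},{"claw": 1.5,"delta_pos": [0,0,9.7],"twist": 0},{"claw": 1.5,"delta_pos": [0,0,9.7],"twist": 0},{"claw": 1.5,"delta_pos": [0,0,9.7],"twist": 0},{"claw": 1.5,"delta_pos": [0,0,9.7],"twist": 0}]' --force 25

```text
clock: 5.65
tcp_pos: [0.4793, -0.0887, 0.1343]
orientation: [0.001, 0.826, 0.563, 0.001]
wrist_force: [2.7, -1.3, 1.6]
finger_gap: 0.0235
```

```bash
python3 - <<'E'
from h import *
s=imaging.read_camera("scene");print(angle(s))
c=s[110:250,230:370][:,:,::-1].copy()
cv2.imwrite("pics/c6.png",cv2.resize(np.clip(c.astype(float)*1.8,0,255).astype(np.uint8),None,fx=4,fy=4,interpolation=2))
E
```

```text
(7.8282626321872195, 47.92656326293945, 11.552929878234863)
```

View pics/c6.png

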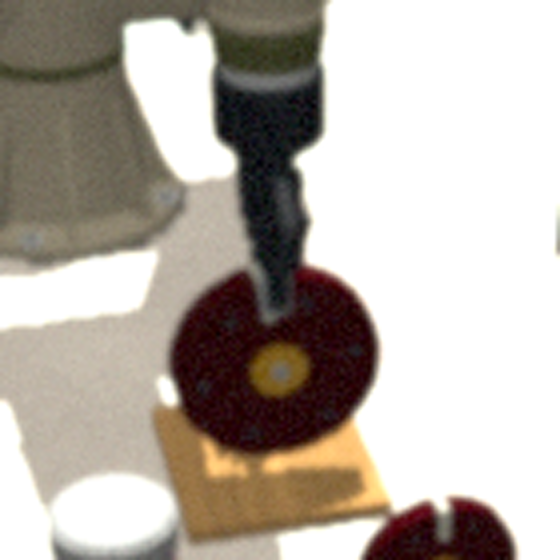

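Gripped: gap 23.5 mm, finger on the face just right of the stripe, (275,300) in the crop. Turn by about +50°, release, retract.

>>> play_rows --moves '[{"claw": 1.5,"delta_pos": [-0.54,0,0.02],"twist": 0},{"claw": 1.5,"delta_pos": [-1.6,0,0.2],"twist": 0},{"claw": 1.5,"delta_pos": [-2.6,0,0.57],"twist": 0},{"claw": 1.5,"delta_pos": [-3.55,0,1.1],"twist": 0},{"claw": 1.5,"delta_pos": [-4.4,0,1.8],"twist": 0},{"claw": 1.5,"delta_pos": [-4.75,0,2.2],"twist": 0},{"claw": 1.5,"delta_pos": [-4.75,0,2.2],"twist": 0},{"claw": 6,"delta_pos": [-4.75,0,2.2],"twist": 0},{"claw": 6,"delta_pos": [-4.75,0,2.2],"twist": 0}]'

```text
clock: 6.82
tcp_pos: [0.4598, -0.132, 0.111]
orientation: [-0.001, 0.826, 0.563, -0.001]
wrist_force: [-1.2, 0.9, -0.5]
finger_gap: 0.0586
```

```bash
python3 - <<'E'
from h import *
for i in range(3): print(get_state()["clock"],[round(v,1) for v in angle()],np.round(get_state()["finger_gap"],4))
E
```

```text
6.825 [56.4, 36.1, 12.3] 0.0602
6.875 [57.4, 36.4, 12.4] 0.0599
6.925 [58.4, 38.0, 12.7] 0.0601
```

It's rolling onward (+). Retract upward and watch.

>>> play_rows --moves '[{"claw": 6,"delta_pos": [0,0,-3],"twist": 0},{"claw": 6,"delta_pos": [0,0,-7],"twist": 0},{"claw": 6,"delta_pos": [4.75,0,-7],"twist": 0},{"claw": 6,"delta_pos": [4.75,0,-7],"twist": 0}]'

```text
clock: 7.48
tcp_pos: [0.4789, -0.0864, 0.1819]
orientation: [0.0, 0.825, 0.565, 0.0]
wrist_force: [0.1, -0.2, -0.2]
finger_gap: 0.0596
```

```bash
python3 - <<'E'
from h import *
for i in range(12):
    a=angle()
    if i%3==0: print(get_state()["clock"],[round(v,1) for v in a])
E
```

```text
7.525 [75.7, 64.5, 11.6]
7.675 [80.9, 67.6, 11.2]
7.825 [86.7, 65.8, 11.2]
7.975 [91.6, 66.6, 10.3]
```

>>> play_rows --moves '[{"claw": 6,"delta_pos": [0,0,0],"twist": 0},{"claw": 6,"delta_pos": [0,0,0],"twist": 0},{"claw": 6,"delta_pos": [0,0,0],"twist": 0},{"claw": 6,"delta_pos": [0,0,0],"twist": 0},{"claw": 6,"delta_pos": [0,0,0],"twist": 0},{"claw": 6,"delta_pos": [0,0,0],"twist": 0},{"claw": 6,"delta_pos": [0,0,0],"twist": 0},{"claw": 6,"delta_pos": [0,0,0],"twist": 0},{"claw": 6,"delta_pos": [0,0,0],"twist": 0},{"claw": 6,"delta_pos": [0,0,0],"twist": 0},{"claw": 6,"delta_pos": [0,0,0],"twist": 0},{"claw": 6,"delta_pos": [0,0,0],"twist": 0}]'

```text
clock: 9.57
tcp_pos: [0.4783, -0.0883, 0.1816]
orientation: [0.0, 0.826, 0.563, -0.0]
wrist_force: [-0.8, -0.6, -0.6]
finger_gap: 0.0601
```

```bash
python3 - <<'E'
from h import *
for i in range(3):
    print(get_state()["clock"],[round(v,1) for v in angle()])
E
```

```text
9.575 [124.6, 65.0, 11.0]
9.625 [125.0, 64.7, 10.4]
9.675 [125.5, 64.5, 10.6]
```

>>> play_rows --moves '[{"claw": 6,"delta_pos": [0,0,0],"twist": 0},{"claw": 6,"delta_pos": [0,0,0],"twist": 0},{"claw": 6,"delta_pos": [0,0,0],"twist": 0},{"claw": 6,"delta_pos": [0,0,0],"twist": 0},{"claw": 6,"delta_pos": [0,0,0],"twist": 0},{"claw": 6,"delta_pos": [0,0,0],"twist": 0},{"claw": 6,"delta_pos": [0,0,0],"twist": 0},{"claw": 6,"delta_pos": [0,0,0],"twist": 0},{"claw": 6,"delta_pos": [0,0,0],"twist": 0},{"claw": 6,"delta_pos": [0,0,0],"twist": 0},{"claw": 6,"delta_pos": [0,0,0],"twist": 0},{"claw": 6,"delta_pos": [0,0,0],"twist": 0}]'

```text
clock: 11.22
tcp_pos: [0.4783, -0.0883, 0.1816]
orientation: [0.0, 0.826, 0.563, -0.0]
wrist_force: [0.1, 0.9, -0.5]
finger_gap: 0.0598
```

>>> play_rows --moves '[{"claw": 6,"delta_pos": [0,0,0],"twist": 0},{"claw": 6,"delta_pos": [0,0,0],"twist": 0},{"claw": 6,"delta_pos": [0,0,0],"twist": 0},{"claw": 6,"delta_pos": [0,0,0],"twist": 0},{"claw": 6,"delta_pos": [0,0,0],"twist": 0},{"claw": 6,"delta_pos": [0,0,0],"twist": 0},{"claw": 6,"delta_pos": [0,0,0],"twist": 0},{"claw": 6,"delta_pos": [0,0,0],"twist": 0},{"claw": 6,"delta_pos": [0,0,0],"twist": 0},{"claw": 6,"delta_pos": [0,0,0],"twist": 0},{"claw": 6,"delta_pos": [0,0,0],"twist": 0},{"claw": 6,"delta_pos": [0,0,0],"twist": 0}]'

```text
clock: 12.72
tcp_pos: [0.4783, -0.0883, 0.1816]
orientation: [0.0, 0.826, 0.563, 0.0]
wrist_force: [-1.0, 1.0, 0.2]
finger_gap: 0.0601
```

```bash
python3 - <<'E'
from h import *
for i in range(4):
    print(get_state()["clock"],[round(v,1) for v in angle()])
E
```

```text
12.725 [131.8, 65.0, 10.9]
12.775 [131.9, 64.8, 10.9]
12.825 [131.7, 64.7, 11.0]
12.875 [131.9, 64.4, 10.7]
```

Stopped at about 131.8° rolling in +, so heavy-down lies beyond. Now drag it about 110° further so it rolls back from the other side.

>>> play_rows --moves '[{"claw": 6,"delta_pos": [5.1,0,0],"twist": 0},{"claw": 6,"delta_pos": [5.1,0,1],"twist": 0},{"claw": 6,"delta_pos": [5.1,0,5],"twist": 0},{"claw": 6,"delta_pos": [5.1,0,7.4],"twist": 0},{"claw": 6,"delta_pos": [5.1,0,7.4],"twist": 0},{"claw": 1.5,"delta_pos": [5.1,0,7.4],"twist": 0},{"claw": 1.5,"delta_pos": [5.1,0,7.4],"twist": 0},{"claw": 1.5,"delta_pos": [5.1,0,7.4],"twist": 0},{"claw": 1.5,"delta_pos": [5.1,0,7.4],"twist": 0}]'

```text
clock: 14.05
tcp_pos: [0.4981, -0.0412, 0.1089]
orientation: [0.001, 0.826, 0.563, 0.001]
wrist_force: [0.6, -1.1, 7.8]
finger_gap: 0.0238
```

```bash
python3 - <<'E'
from h import *
d=(get_state()["tcp_pos"]-HUB);print(d@Y,d@X,d[2],angle())
r=.062
for k,a in enumerate(np.radians([-55,-50,-40,-28,-16,-4,8,20,32,44,52,55])):print(np.round([r*np.sin(-a)*100-5.08,100*(r*np.cos(np.radians(55))-r*np.cos(a))],2).tolist())
E
```

```text
0.049978100316109504 0.000866743644854736 -0.006139358313941537 (131.919771526478, 64.5439453125, 11.751025199890137)
[-0.0, 0.0]
[-0.33, -0.43]
[-1.09, -1.19]
[-2.17, -1.92]
[-3.37, -2.4]
[-4.65, -2.63]
[-5.94, -2.58]
[-7.2, -2.27]
[-8.37, -1.7]
[-9.39, -0.9]
[-9.97, -0.26]
[-10.16, 0.0]
```

>>> play_rows --moves '[{"claw": 1.5,"delta_pos": [-0.3,0,-0.5],"twist": 0},{"claw": 1.5,"delta_pos": [-1.1,0,-1.25],"twist": 0},{"claw": 1.5,"delta_pos": [-2.2,0,-2],"twist": 0},{"claw": 1.5,"delta_pos": [-3.4,0,-2.5],"twist": 0},{"claw": 1.5,"delta_pos": [-4.65,0,-2.7],"twist": 0},{"claw": 1.5,"delta_pos": [-5.95,0,-2.7],"twist": 0},{"claw": 1.5,"delta_pos": [-7.2,0,-2.4],"twist": 0},{"claw": 1.5,"delta_pos": [-8.4,0,-1.85],"twist": 0},{"claw": 1.5,"delta_pos": [-9.4,0,-1.1],"twist": 0},{"claw": 1.5,"delta_pos": [-9.9,0,-0.5],"twist": 0},{"claw": 1.5,"delta_pos": [-9.9,0,-0.5],"twist": 0}]'

```text
clock: 15.48
tcp_pos: [0.4616, -0.1339, 0.1134]
orientation: [0.001, 0.827, 0.563, 0.001]
wrist_force: [1.2, -1.8, 3.1]
finger_gap: 0.0236
```

```bash
python3 - <<'E'
from h import *
print(get_state()["clock"],angle())
E
```

```text
15.475 (-140.1796203921705, 65.62324523925781, 11.47021484375)
```

>>> play_rows --moves '[{"claw": 6,"delta_pos": [0,0,0],"twist": 0},{"claw": 6,"delta_pos": [0,0,0],"twist": 0},{"claw": 6,"delta_pos": [0,0,-4],"twist": 0},{"claw": 6,"delta_pos": [0,0,-7],"twist": 0},{"claw": 6,"delta_pos": [4.8,0,-7],"twist": 0},{"claw": 6,"delta_pos": [4.8,0,-7],"twist": 0},{"claw": 6,"delta_pos": [4.8,0,-7],"twist": 0},{"claw": 6,"delta_pos": [4.8,0,-7],"twist": 0},{"claw": 6,"delta_pos": [4.8,0,-7],"twist": 0},{"claw": 6,"delta_pos": [4.8,0,-7],"twist": 0},{"claw": 6,"delta_pos": [4.8,0,-7],"twist": 0},{"claw": 6,"delta_pos": [4.8,0,-7],"twist": 0}]'

```text
clock: 17.02
tcp_pos: [0.4783, -0.0884, 0.1826]
orientation: [0.0, 0.826, 0.563, -0.0]
wrist_force: [-0.2, 0.4, 0.6]
finger_gap: 0.0603
```

```bash
python3 - <<'E'
from h import *
for i in range(4):
    print(get_state()["clock"],[round(v,1) for v in angle()])
E
```

```text
17.025 [-151.8, 66.3, 10.5]
17.075 [-151.9, 65.7, 10.3]
17.125 [-152.1, 66.9, 10.5]
17.175 [-152.1, 66.8, 10.5]
```

>>> play_rows --moves '[{"claw": 6,"delta_pos": [0,0,0],"twist": 0},{"claw": 6,"delta_pos": [0,0,0],"twist": 0},{"claw": 6,"delta_pos": [0,0,0],"twist": 0},{"claw": 6,"delta_pos": [0,0,0],"twist": 0},{"claw": 6,"delta_pos": [0,0,0],"twist": 0},{"claw": 6,"delta_pos": [0,0,0],"twist": 0},{"claw": 6,"delta_pos": [0,0,0],"twist": 0},{"claw": 6,"delta_pos": [0,0,0],"twist": 0},{"claw": 6,"delta_pos": [0,0,0],"twist": 0},{"claw": 6,"delta_pos": [0,0,0],"twist": 0},{"claw": 6,"delta_pos": [0,0,0],"twist": 0},{"claw": 6,"delta_pos": [0,0,0],"twist": 0}]'

```text
clock: 18.73
tcp_pos: [0.4783, -0.0883, 0.1826]
orientation: [0.0, 0.826, 0.563, -0.0]
wrist_force: [0.0, -0.2, 0.1]
finger_gap: 0.06
```

```bash
python3 - <<'E'
from h import *
for i in range(4):
    print(get_state()["clock"],[round(v,1) for v in angle()])
E
```

```text
18.725 [-153.6, 66.3, 11.1]
18.775 [-153.8, 66.0, 10.2]
18.825 [-154.0, 65.6, 10.5]
18.875 [-153.7, 66.5, 10.6]
```

Second stop ≈ −153.8° (206.2°); midpoint 169°, half-gap 37° (within 18–40). Need −37°: grip at a=+19°, carry to −18°.

>>> play_rows --moves '[{"claw": 6,"delta_pos": [-2.0,0,0],"twist": 0},{"claw": 6,"delta_pos": [-2.0,0,3.5],"twist": 0},{"claw": 6,"delta_pos": [-2.0,0,5.1],"twist": 0},{"claw": 6,"delta_pos": [-2.0,0,5.1],"twist": 0},{"claw": 1.5,"delta_pos": [-2.0,0,5.1],"twist": 0},{"claw": 1.5,"delta_pos": [-2.0,0,5.1],"twist": 0},{"claw": 1.5,"delta_pos": [-2.0,0,5.1],"twist": 0},{"claw": 1.5,"delta_pos": [-2.0,0,5.1],"twist": 0},{"claw": 1.5,"delta_pos": [-1.0,0,4.85],"twist": 0},{"claw": 1.5,"delta_pos": [0,0,4.8],"twist": 0},{"claw": 1.5,"delta_pos": [1,0,4.85],"twist": 0},{"claw": 1.5,"delta_pos": [2,0,5.1],"twist": 0}]' --force 30

```text
clock: 20.42
tcp_pos: [0.4862, -0.0714, 0.1329]
orientation: [0.002, 0.827, 0.563, -0.001]
wrist_force: [-1.1, -5.6, 6.0]
finger_gap: 0.0234
```

```bash
python3 - <<'E'
from h import *
for i in range(4):
    print(get_state()["clock"],[round(v,1) for v in angle()],get_state()["wrist_force"].round(1))
E
```

```text
20.425 [177.2, 68.5, 10.8] [ 0.2 -2.9  6.6]
20.475 [176.3, 68.5, 11.3] [ 0.3 -1.5  5.6]
20.525 [176.5, 67.7, 11.2] [ 0.9 -2.1  5.7]
20.575 [176.5, 69.0, 11.1] [ 0.2 -2.2  5.7]
```

>>> play_rows --moves '[{"claw": 1.5,"delta_pos": [0.5,0,0.1],"twist": 0},{"claw": 1.5,"delta_pos": [0.95,0,0.25],"twist": 0},{"claw": 1.5,"delta_pos": [0.95,0,0.25],"twist": 0},{"claw": 1.5,"delta_pos": [0.95,0,0.25],"twist": 0},{"claw": 1.5,"delta_pos": [0.95,0,0.25],"twist": 0},{"claw": 1.5,"delta_pos": [0.95,0,0.25],"twist": 0}]' --force 40

```text
clock: 21.38
tcp_pos: [0.4898, -0.0623, 0.1298]
orientation: [0.002, 0.827, 0.563, -0.0]
wrist_force: [0.9, -4.9, 3.3]
finger_gap: 0.0236
```

```bash
python3 - <<'E'
from h import *
for i in range(3):
    s=imaging.read_camera("scene");print(get_state()["clock"],[round(v,1) for v in angle(s)],get_state()["wrist_force"].round(1),get_state()["finger_gap"])
c=s[110:250,230:370][:,:,::-1]
cv2.imwrite("pics/c7.png",cv2.resize(np.clip(c.astype(float)*1.8,0,255).astype(np.uint8),None,fx=4,fy=4,interpolation=2))
E
```

```text
21.425 [169.5, 67.0, 11.2] [ 0.4 -5.6  4.7] 0.023585367010750348
21.475 [169.6, 66.6, 10.9] [ 1.3 -4.6  4.1] 0.023192633426576764
21.525 [169.5, 67.0, 10.6] [ 0.9 -5.1  3.3] 0.023693495675586828
```

View pics/c7.png

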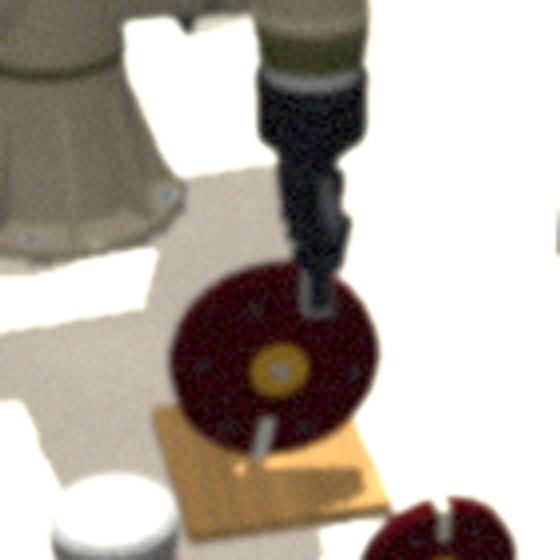

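Stripe is at (262,437) near the bottom, the fingers grip the upper right rim at (318,300), and the wheel stands still at 169.5° against a target of 169°. Hand in.

```bash
python3 -c "
from workcell import env
print(env.hand_in())"
```

```text
the job is handed in; nothing more can be done
None
```

I found the heavy side, turned it to within about a degree of straight down by my estimate, and handed the job in with the fingers still gripping the wheel. The hand-in reports no verdict.

- **Finding the heavy side:** I turned the wheel by hand twice and let go. It rolled by itself both times, stopping at 131.8° going one way and about 206.2° coming back. The midpoint, 169°, is heavy side down. The half-gap of 37° is within the expected 18–40°.
- **Final checks:** The wheel stood still at 169.5° over three readings. The finger gap was 23.6 mm on the 24 mm wheel with the grip set to 40 N, and the wrist force was about 5–7 N. The clock read 21.5 s.

**What went wrong or disagreed:**
- **First grasp:** It missed. The fingertips appeared about 27 mm higher in the images than the reported TCP, so I went lower and the second grasp held.
- **Wrist force:** I saw an unexplained 7.8 N upward on the wrist during the second grasp, possibly the gripper touching the rim.
- **Second stop:** It may still have been creeping by about half a degree when I read it.
- **Bystanders:** I did not re-measure the tray, carton, tumbler and knob at the end. The arm passed over the table well clear of them and felt no contact.

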